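Stand the washed driver board in the drain stand

ROBOT

A 7-joint arm with a two-finger parallel gripper is mounted at the origin on a cart in front of the work surface, level with it; the furniture and walls round the work are solid. World frame = base frame: x ahead of the robot, y to its left, z up, the work surface at z = 0. Lengths are in m, angles in degrees, forces in N, time in s.
With the tool pointing down it reaches from about 0.4 to 0.85 m from the base axis. Payload 10.4 kg.
Tool frame: the origin (TCP) lies at the very end of the fingers, on their centre line; the grasp point (between the pads) lies 19 mm behind it (robot.grip_depth is the distance from the TCP to the grasp point, in m); z points along the fingers, y is the line along which they close (so a half turn about z gives the same grasp; the last joint's range is limited). The gripper opens to 87 mm and grips with 3 to 60 N. Pads are 19 mm wide; open, the fingers measure 117 mm over their backs; the gripper's body (75 mm by 190 mm) begins 51 mm behind the grasp point.
Start: joints at [-69.362, 19.034, -3.707, 83.658, 1.238, 77.344, -5.071], TCP at [0.233, 0.58, 0.223] pointing down, gripper open.
Joint ranges: [-148.97, 148.97], [-28.65, 121.19], [-84.17, 76.75], [9.2, 138.47], [-72.65, 252.65], [3.7, 117.97], [-149.18, 149.18]. Speed limits (degrees/s): [127.2, 127.2, 159.86, 159.86, 180, 180, 180].

INTERFACE

Orientations are given as a 3x3 rotation matrix whose columns are the frame's x, y, z axes.
In Python, from bench import robot gives the robot as it stands.
- The arm moves only by the shell command python3 -m crank 'ROWS' [FORCE]. ROWS is JSON, a list that holds one entry, the list of rows, each a list of 5 numbers: the shift along the tool's x, y, z normalised to -1 to 1, where 1 is 20 mm, then the turn about the tool's z normalised to -1 to 1, where 1 is 90 degrees, then the gripper command: -1 is shut, 1 is fully open, values between are in proportion. A call has 1 to 20 rows; each row shifts and turns the commanded pose from where the row before left it, along the tool's axes as they then stand; what a row does not reach is not made up. A row lasts 1/10 s, in which the tool goes at most 50 mm and 8.59 degrees, less where a joint would pass 70% of its speed; a pose out of reach is approached as far as the arm can. A call with a number of a shift or a turn outside -1 to 1 is refused whole. A call with a gripper value outside its range is refused whole. The fingers move at their own pace and stop on an object; FORCE is the grip in N (left out, the last holds). Time passes only in rows, so rows that do not move let the fingers close. It gives the time, the measured TCP pose, the force, the opening and the grip force at its end, in the units of the state.
- robot.get_state(): the state, without advancing time (a new reading comes with each control period).
- robot.snapshot(name): name is "scene" or "top" or "wrist"; returns the picture (480x640x3 uint8, red, green, blue); there is no depth.
- robot.get_calibration(name): a dict with "intrinsics" (3x3 intrinsics, pixels), "rvec" (rotation vector, rad) and "tvec" (3), from world to camera coordinates, as OpenCV has them. Camera axes: x right, y down, z forward; pixel columns grow to the right and rows downward; lengths in m; the calibration is good to about 2 mm. The wrist camera is an equidistant fisheye: a pixel r from the principal point sees the ray r / f radians off the axis. A picture is of the moment at which its call begins: read the wrist's pose just before it. get_calibration takes no time and is no camera call; for the wrist camera it gives the pose at the moment of the call.
- robot.job_done(): hands the job in; it is judged then, once.
Trained networks look in the newest picture that a camera, given by its name, has taken for a name from the list of things; names that differ only in an ending like _2 or _b are one class to them, and where a whole thing is asked for, a point or a joint stands for the part that bears it (a point fixed in the world has none). Each returns a list of dicts, best first, with "score" (0 to 1); they miss things now and then, are a little off and sometimes report something else, mostly with a low value. They report only what shows in the picture. A call takes as long as a camera call.
- robot.find_in(camera, thing): "bbox" ([centre column, centre row, width, height] in pixels, round what is visible of it).
The state is a dict: "clock": time; "joints": joint angles; "qvel": joint speeds; "tau": joint torques, N m; "eef_pos": TCP position; "tool_rot": TCP orientation; "wrist_force": force on the tool from outside, world axes, zero at the start; "torque": the same for the moment, N m; "grip_width": finger opening in m; "grip_force": force on a finger pad.
Only numpy, scipy, OpenCV 4.12 (cv2) and the standard library are available. Lean on these libraries where they do the work, as an engineer would, in place of code of your own. Each camera call takes 0.05 s, during which the arm holds its last target. There are 200 camera calls.

TASK

The long driver board in the wash tray has finished soaking. Lift it out and set it down on the bench, released, to change your grip; then stand it on end in the drain stand to drip dry: plug sockets at the top, component side facing away from the wall, its plain end pushed down past the sprung toe bar to the bottom of the gutter and the board leaning back on the top of the wall. Leave it there, and do not knock over or shift the bottle, brush, spool or cutters.

Things in the scene. Friction and masses are not known exactly. Their poses are not given: they have to be found in the camera images.
- board_center (a point): Centre of the driver board: a green circuit board in a black plastic carrier, a rigid slab 180 mm long (own x), 60 wide (own y), 14 thick (own z), 0.22 kg. Parts stand up to 11 mm proud on the component side (own +z); the back is flat. Its long sides are plain and 14 mm high: grip it across its width. It starts lying in the wash tray, back down; own +x points to the two white plug sockets.
- board_connector_end (a point): Middle of the board's end face with the two white plug sockets, at half thickness (90 mm from the centre along own +x)
- board_plain_end (a point): Middle of the board's other end face, at half thickness (90 mm from the centre along own -x); this end has two round capacitors and goes into the gutter
- wash_tray: Open grey plastic tray, fixed, 244 mm (own x) x 136 mm (own y), 56 mm high, walls 4 mm, floor 12 mm above the bench; origin at the centre of its underside. The walls leave room for a hand coming straight down, not for a strongly tilted one. The mat between tray and stand, straight ahead of the robot (x 0.36 to 0.55 m), is free.
- drain_stand: Fixed sheet-steel stand, own x from its open front to its wall, y along the wall, z up, origin at bench height. Pan 140 mm wide, x -78 to +88 mm, floor top z = 15, rim top z = 23 mm. Upright wall 124 mm wide at x = 41 mm; its top is a rubber-covered bar, radius 5 mm, axis at x = 45, z = 127 mm. A seated board leans at about 70 degrees from the level, its top 50 mm above the bar.
- gutter (a point): Middle of the floor of the gutter for the board's foot (stand x = -2 mm, z = 15 mm); it runs 84 mm along y. Its back is a fixed rib with its face at x = 3 mm that flares back from z = 23 to 34 mm, its front the sprung toe bar. A seated board has its lower back edge here, within 4 mm, its lower front edge about 13 mm in front and 5 mm higher.
- wall_top (a point): Middle of the front of the wall's rubber-covered top bar (stand frame x = 40 mm, y = 0; z = 132 mm is the height of the bar's top), where the board's back comes to rest
- toe_bar (a joint): Steel toe bar, 84 mm long, z = 16 to 42 mm; slides level on two springs towards the stand's open front, 0 to 0.014 m. At 0 its back face is at stand x = -9 mm (12 mm from the rib); above z = 25 mm it flares forward 12 mm as a lead-in. The springs push it to the wall with 0.9 N at 0, plus 0.22 N per mm. A seated board holds it open by about 2 to 5 mm.
- ipa_bottle: White plastic bottle with a blue pointed cap, upright, 50 mm across, 150 mm high, loose; origin under its centre; a bystander
- brush: Flux brush with a wooden handle, 169 x 19 x 9 mm, lying loose on the bench; a bystander
- solder_spool: Spool of solder wire with black flanges, 52 mm across, 38 mm high, standing on a flange, loose; a bystander
- cutters_side: Side cutters with yellow handles, 105 x 65 x 12 mm, lying loose; a bystander

How it is judged:
By the outcome, as a careful person would: the job done as asked, in the order asked, and still so for the second after the job is handed in, with the robot touching nothing.
It also fails if it takes over 53 s, if anything falls off the work surface, if the arm or the gripper's body presses on something with over 40 N, if the wrist force passes 120 N, or if a joint passes its speed limit or range.

## Working session

There is one attempt and no reset: what is moved stays moved. The work goes in short steps, Python scripts to look and compute and a shell command to move; the robot and the scene stay as the last step left them, time stands still between calls to the robot, and variables do not carry over. Pictures are saved under pics/ and viewed, at most 10 in all, crops included, and the job is handed in when it is done.

```bash
mkdir -p pics; cat > h.py <<'E'
import numpy as np, cv2
from bench import robot
def cal(n):
    c=robot.get_calibration(n); return np.array(c["intrinsics"],float),np.array(c["rvec"],float).reshape(3),np.array(c["tvec"],float).reshape(3)
def ray(n,uv,c=None):
    K,r,t=c or cal(n); R=cv2.Rodrigues(r)[0]
    p=np.array([(uv[0]-K[0,2])/K[0,0],(uv[1]-K[1,2])/K[1,1]])
    if n=="wrist":
        th=np.hypot(*p); d=np.array([*(p/max(th,1e-9)*np.sin(th)),np.cos(th)])
    else: d=np.array([*p,1.])
    d=R.T@d; return -R.T@t,d/np.linalg.norm(d)
def at_z(n,uv,z,c=None):
    o,d=ray(n,uv,c); return o+d*(z-o[2])/d[2]
def tri(rays):
    A=sum(np.eye(3)-np.outer(d,d) for o,d in rays); b=sum((np.eye(3)-np.outer(d,d))@o for o,d in rays)
    return np.linalg.solve(A,b)
def proj(n,P,c=None):
    K,r,t=c or cal(n); q=cv2.Rodrigues(r)[0]@np.array(P,float)+t
    if n=="wrist":
        h=np.hypot(q[0],q[1]); th=np.arctan2(h,q[2]); p=q[:2]/max(h,1e-9)*th
    else: p=q[:2]/q[2]
    return np.array([K[0,0]*p[0]+K[0,2],K[1,1]*p[1]+K[1,2]])
def snap(n,f=None):
    im=robot.snapshot(n)
    if f: cv2.imwrite("pics/"+f,cv2.cvtColor(im,cv2.COLOR_RGB2BGR))
    return im
E
python3 - <<'E'
from h import *
np.set_printoptions(precision=3,suppress=True)
print(robot.get_state()["tool_rot"])
for n in("top","scene"):
    snap(n,n+"1.png"); print(n,ray(n,(320,240))[0])
    for t in("board_center","board_connector_end","board_plain_end","wash_tray","drain_stand","gutter","wall_top","toe_bar","ipa_bottle","brush","solder_spool","cutters_side"):
        for x in robot.find_in(n,t)[:1]: print(t,round(x["score"],2),np.round(x["bbox"]),at_z(n,x["bbox"][:2],.02))
E
```

```text
[[-0.928  0.373 -0.   ]
 [ 0.373  0.928 -0.001]
 [-0.    -0.001 -1.   ]]
top [ 0.5   -0.032  1.048]
board_center 0.91 [403. 298.  79.  58.] [ 0.462 -0.203  0.02 ]
board_connector_end 0.85 [402. 299.  83.  53.] [ 0.459 -0.201  0.02 ]
board_plain_end 0.75 [404. 299.  82.  56.] [ 0.46  -0.205  0.02 ]
wash_tray 0.72 [407. 299. 133. 102.] [ 0.458 -0.211  0.02 ]
drain_stand 0.81 [237. 237.  88.  91.] [0.606 0.178 0.02 ]
gutter 0.69 [190. 179.  23.  21.] [0.744 0.291 0.02 ]
wall_top 0.89 [236. 238.  89.  85.] [0.604 0.18  0.02 ]
toe_bar 0.74 [244. 245.  33.  22.] [0.587 0.162 0.02 ]
ipa_bottle 0.94 [379. 189.  24.  27.] [ 0.715 -0.153  0.02 ]
brush 0.67 [403. 297.  77.  52.] [ 0.463 -0.202  0.02 ]
solder_spool 0.81 [191. 179.  24.  24.] [0.745 0.289 0.02 ]
cutters_side 0.91 [242. 323.  47.  32.] [0.409 0.165 0.02 ]
scene [ 0.084 -0.691  0.794]
board_center 0.66 [320. 339.  41.  78.] [ 0.457 -0.212  0.02 ]
board_connector_end 0.95 [319. 339.  44.  74.] [ 0.456 -0.211  0.02 ]
board_plain_end 0.55 [322. 338.  39.  76.] [ 0.461 -0.212  0.02 ]
wash_tray 0.9 [323. 337.  95. 119.] [ 0.464 -0.212  0.02 ]
drain_stand 0.87 [279. 214.  68.  71.] [0.624 0.208 0.02 ]
gutter 0.97 [277. 214.  73.  74.] [0.62 0.21 0.02]
wall_top 0.63 [275. 214.  70.  72.] [0.614 0.212 0.02 ]
toe_bar 0.56 [275. 225.  31.  20.] [0.589 0.171 0.02 ]
ipa_bottle 0.78 [388. 259.  24.  52.] [ 0.745 -0.11   0.02 ]
brush 0.64 [354. 221.  51.  18.] [0.776 0.059 0.02 ]
solder_spool 0.37 [298. 184.  12.   8.] [0.758 0.306 0.02 ]
cutters_side 0.72 [217. 259.  26.  24.] [0.394 0.138 0.02 ]
```

View pics/top1.png

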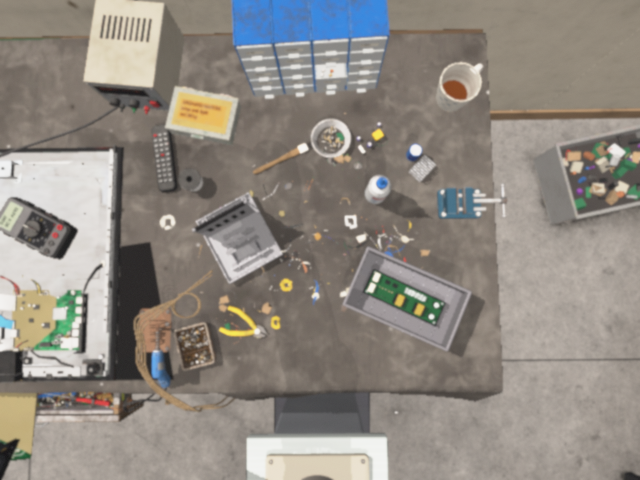

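View pics/scene1.png

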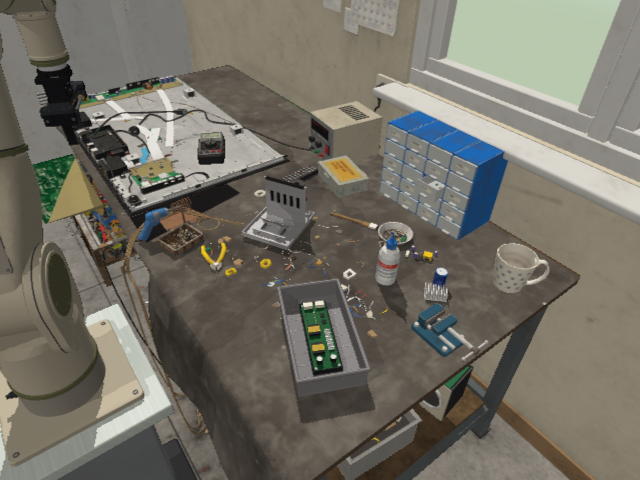

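The top view shows the board in the tray at about (403,298), its sockets toward the upper left. The stand is at (237,237) with its wall on the upper left side. The scene view agrees. I'm moving past the stand for a first close look, then on to the tray.

```bash
python3 -m crank '[[[-0.978,-0.594,-0.15,0,1],[-0.978,-0.594,-0.15,0,1],[-0.978,-0.594,-0.15,0,1],[-0.978,-0.594,-0.15,0,1],[-0.978,-0.594,-0.15,0,1],[-0.978,-0.594,-0.15,0,1],[-0.978,-0.594,-0.15,0,1],[-0.978,-0.594,-0.15,0,1],[-0.978,-0.594,-0.15,0,1],[-0.978,-0.594,-0.15,0,1],[-0.978,-0.594,-0.15,0,1],[-0.978,-0.594,-0.15,0,1],[-0.978,-0.594,-0.15,0,1],[-0.978,-0.594,-0.15,0,1],[-0.978,-0.594,-0.15,0,1],[-0.978,-0.594,-0.15,0,1],[-0.978,-0.594,-0.15,0,1],[-0.978,-0.594,-0.15,0,1]]]'
python3 - <<'E'
from h import *
import json
s=robot.get_state(); c=cal("wrist"); snap("wrist","w1.png")
json.dump([x.tolist() for x in c],open("w1.json","w"))
print(c, s["joints"], s["eef_pos"])
for t in("drain_stand","toe_bar","wall_top","gutter"): print(t,robot.find_in("wrist",t)[:1])
E
```

```text
clock: 3.1
eef_pos: [0.4806, 0.2491, 0.2768]
tool_rot: [[-0.928, 0.373, 0.0], [0.373, 0.928, 0.0], [-0.0, 0.0, -1.0]]
wrist_force: [0.7, 0.4, -0.9]
grip_width: 0.0873
grip_force: 0.0
(array([[371.64829954,   0.        , 321.73316701],
       [  0.        , 371.64829954, 235.33834494],
       [  0.        ,   0.        ,   1.        ]]), array([-2.39807704, -1.61765109, -0.23609557]), array([-0.41023292, -0.38752823,  0.34096005])) [-43.19323521   6.72361427  12.05628924  92.30029994  -1.42542955
  81.10818658  37.07170258] [0.48064212 0.24910201 0.27681511]
drain_stand [{'bbox': [313.7, 307.4, 155.0, 160.1], 'score': 0.9}]
toe_bar [{'bbox': [294.4, 298.9, 45.1, 43.1], 'score': 0.66}]
wall_top [{'bbox': [311.4, 304.6, 155.5, 160.6], 'score': 0.62}]
gutter [{'bbox': [311.3, 304.3, 155.2, 157.6], 'score': 0.58}]
```

View pics/w1.png

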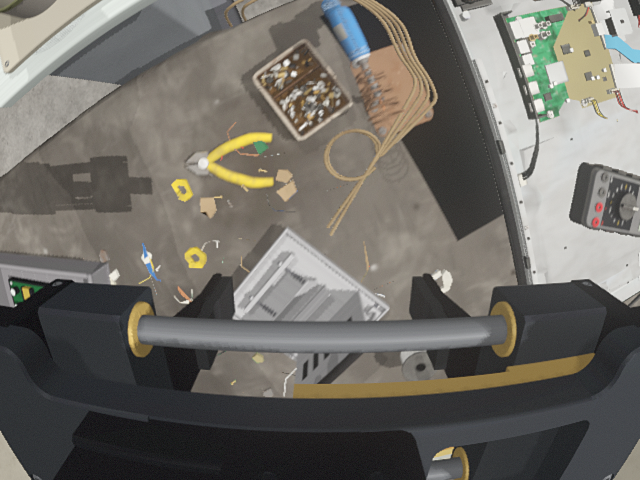

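The wrist view shows the stand at about (314,307), partly hidden by the hand. The yaw of the stand reads about 30°. I'll measure it closely later, so next is the board.

```bash
python3 -m crank '[[[-0.296,-0.978,0,0,1],[-0.296,-0.978,0,0,1],[-0.296,-0.978,0,0,1],[-0.296,-0.978,0,0,1],[-0.296,-0.978,0,0,1],[-0.296,-0.978,0,0,1],[-0.296,-0.978,0,0,1],[-0.296,-0.978,0,0,1],[-0.296,-0.978,0,0,1],[-0.296,-0.978,0,0,1],[-0.296,-0.978,0,0,1],[-0.296,-0.978,0,0,1],[-0.296,-0.978,0,0,1],[-0.296,-0.978,0,0,1],[-0.296,-0.978,0,0,1],[-0.296,-0.978,0,0,1],[-0.296,-0.978,0,0,1],[-0.296,-0.978,0,0,1],[-0.296,-0.978,0,0,1],[-0.296,-0.978,0,0,1]]]' >/dev/null
python3 -m crank '[[[-0.296,-0.978,0,0,1],[-0.296,-0.978,0,0,1],[-0.296,-0.978,0,0,1],[-0.296,-0.978,0,0,1],[-0.296,-0.978,0,0,1],[0,0,0,0.094,1],[0,0,0,0.094,1],[0,0,0,0.094,1],[0,0,0,0.094,1],[0,0,0,0.094,1],[0,0,0,0.094,1],[0,0,0,0.094,1],[0,0,0,0.094,1],[0,0,0,0.094,1],[0,0,0,0.094,1],[0,0,0,0.094,1]]]'
python3 - <<'E'
from h import *
import json
s=robot.get_state(); c=cal("wrist"); snap("wrist","w2.png")
json.dump([x.tolist() for x in c],open("w2.json","w"))
print(ray("wrist",(320,240),c)[0], s["joints"], s["eef_pos"])
a=cv2.imread("pics/top1.png")[190:290,190:290]; b=cv2.imread("pics/scene1.png")[164:264,230:330]
cv2.imwrite("pics/stand.png",cv2.resize(np.hstack([a,b]),None,fx=4,fy=4,interpolation=cv2.INTER_CUBIC))
E
```

```text
clock: 6.95
eef_pos: [0.4336, -0.2597, 0.2765]
tool_rot: [[0.429, 0.903, 0.0], [0.903, -0.429, 0.001], [0.001, -0.0, -1.0]]
wrist_force: [-0.1, -0.0, 0.8]
grip_width: 0.087
grip_force: 0.0
[ 0.46718908 -0.18985209  0.43725719] [-17.43730411   0.96139016  44.4254127   98.55183809  -0.74674344
  80.76729978   1.70905772] [ 0.43363068 -0.25971136  0.27646757]
```

View pics/w2.png

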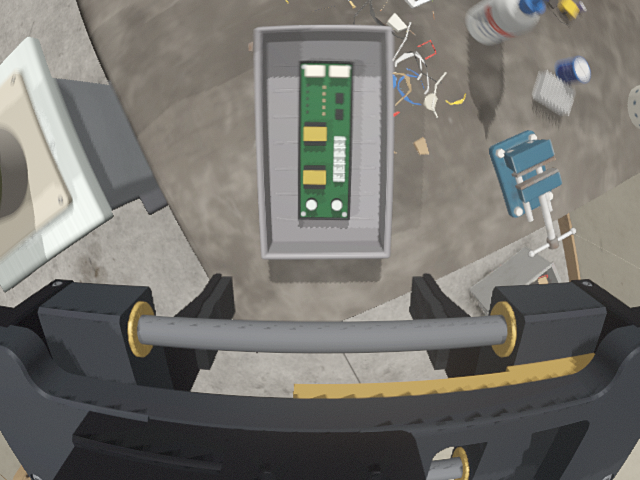

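View pics/stand.png

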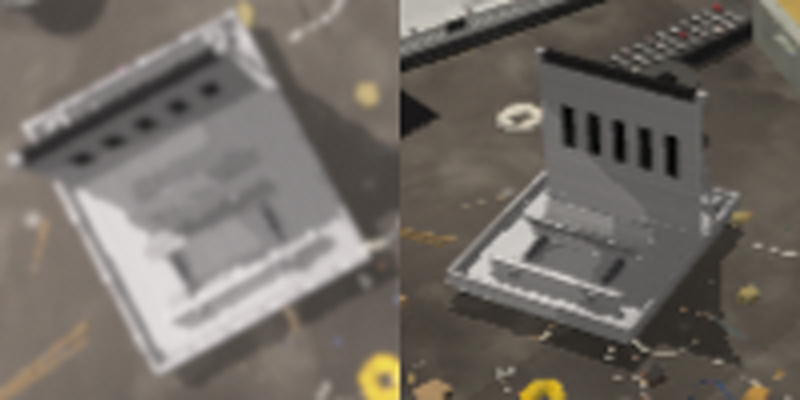

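The wrist view shows the board in the tray with corners near (301,62), (352,62), (351,219) and (298,218), sockets at the top. The stand crops show the wall-bar ends and the two front corners of the pan, and I'll triangulate those.

```bash
cat > m.py <<'E'
from h import *
import json
np.set_printoptions(precision=4,suppress=True)
c=tuple(np.array(x) for x in json.load(open("w2.json")))
P=[at_z("wrist",p,.026,c)[:2] for p in((301,62),(352,62),(351,219),(298,218))]
C=np.mean(P,0); d=(P[0]+P[1]-P[2]-P[3])/2; w=(P[0]+P[3]-P[1]-P[2])/2
print("board C",C,"len",np.linalg.norm(d),"yaw",np.degrees(np.arctan2(d[1],d[0])),"w",np.linalg.norm(w))
Q=[at_z("wrist",p,.056,c)[:2] for p in((255,27),(392,27),(388,257),(263,257))]
print("tray",np.mean(Q,0),np.linalg.norm(Q[0]-Q[1]),np.linalg.norm(Q[1]-Q[2]))
S=[tri([ray("top",a),ray("scene",b)]) for a,b in(((194,229.5),(265.5,176.5)),((244.5,202),(306,187.75)),((230,283.7),(242.5,234)),((282,254.5),(288,247.75)))]
print(np.array(S))
for i,z in((0,.128),(1,.128),(2,.02),(3,.02)):
    a=[(194,229.5),(244.5,202),(230,283.7),(282,254.5)][i]; print(at_z("top",a,z))
print("scene board top",[tri([ray("scene",(313,303)),ray("wrist",(327,66),c)])])
E
python3 m.py
```

```text
board C [ 0.4649 -0.204 ] len 0.17626458523800193 yaw 63.884784449232505 w 0.05794598756844665
tray [ 0.4635 -0.2042] 0.13996045344135577 0.24701725344295647
[[0.611  0.2468 0.1283]
 [0.6694 0.1411 0.1265]
 [0.4984 0.1949 0.014 ]
 [0.5648 0.0738 0.0171]]
[0.6116 0.2465 0.128 ]
[0.6684 0.1413 0.128 ]
[0.4981 0.1938 0.02  ]
[0.564  0.0739 0.02  ]
scene board top [array([ 0.5007, -0.1289,  0.0282])]
```

```bash
python3 -m crank '[[[0.796,0.05,0,0,0.75],[0.796,0.05,0,0,0.75],[0.796,0.05,0,0,0.75],[0.796,0.05,0,0,0.75],[0,0,1,0,0.75],[0,0,1,0,0.75],[0,0,1,0,0.75],[0,0,1,0,0.75],[0,0,1,0,0.75],[0,0,1,0,0.75],[0,0,1,0,0.75],[0,0,1,0,0.75],[0,0,1,0,0.75],[0,0,1,0,0.75],[0,0,1,0,0.75],[0,0,0.5,0,0.75]]]' 25
python3 -m crank '[[[0,0,0.5,0,0.75],[0,0,0.5,0,0.75],[0,0,0.4,0,0.75],[0,0,0.1,0,0.75],[0,0,0,0,-1],[0,0,0,0,-1],[0,0,0,0,-1],[0,0,0,0,-1],[0,0,0,0,-1]]]' 25
```

```text
clock: 8.6
eef_pos: [0.4643, -0.2028, 0.0451]
tool_rot: [[0.421, 0.907, -0.002], [0.907, -0.421, 0.0], [-0.0, -0.002, -1.0]]
wrist_force: [-0.8, 1.0, -0.2]
grip_width: 0.0765
grip_force: 0.0
clock: 9.5
eef_pos: [0.4655, -0.203, 0.0169]
tool_rot: [[0.423, 0.906, 0.0], [0.906, -0.423, 0.0], [0.0, 0.0, -1.0]]
wrist_force: [-1.9, 1.4, 4.3]
grip_width: 0.0596
grip_force: 25.0
```

```bash
python3 -m crank '[[[0,0,-1,0,-1],[0,0,-1,0,-1],[0,0,-1,0,-1],[0,0,-1,0,-1],[0,0,-1,0,-1],[0.944,-0.681,0,0,-1],[0.944,-0.681,0,0,-1],[0.944,-0.681,0,0,-1],[0.944,-0.681,0,0,-1],[0.944,-0.681,0,0,-1],[0.944,-0.681,0,0,-1],[0.944,-0.681,0,0,-1],[0.944,-0.681,0,0,-1],[0,0,0,0.081,-1],[0,0,0,0.081,-1],[0,0,0,0.081,-1],[0,0,0,0.081,-1],[0,0,0,0.081,-1]]]' 25
python3 -m crank '[[[0,0,1,0,-1],[0,0,1,0,-1],[0,0,1,0,-1],[0,0,1,0,-1],[0,0,0.8,0,-1],[0,0,0.3,0,-1],[0,0,0,0,-1]]]' 25
```

```text
clock: 11.3
eef_pos: [0.4302, -0.02, 0.1164]
tool_rot: [[0.881, 0.473, -0.0], [0.473, -0.881, 0.0], [-0.0, -0.0, -1.0]]
wrist_force: [1.0, 1.2, -1.5]
grip_width: 0.0597
grip_force: 25.0
clock: 12.0
eef_pos: [0.4298, -0.0202, 0.014]
tool_rot: [[0.878, 0.478, -0.001], [0.478, -0.878, -0.001], [-0.002, -0.0, -1.0]]
wrist_force: [-0.1, -0.3, -2.0]
grip_width: 0.06
grip_force: 25.0
```

```bash
python3 -m crank '[[[0,0,0.2,0,-1],[0,0,0.15,0,-1],[0,0,0.07,0,-1],[0,0,0,0,-1],[0,0,0,0,0.75],[0,0,0,0,0.75],[0,0,0,0,0.75],[0,0,-0.4,0,0.75],[0,0,-1,0,0.75],[0,0,-1,0,0.75],[0,0,-1,0,0.75],[0,0,-1,0,0.75],[0,0,-1,0,0.75],[0,0,-1,0,0.75],[0,0,-1,0,0.75],[0,0,0,0,0.75]]]' 25
python3 - <<'E'
from h import *
import json
s=robot.get_state(); c=cal("wrist"); snap("wrist","w3.png")
json.dump([x.tolist() for x in c],open("w3.json","w"))
print(ray("wrist",(320,240),c)[0],s["eef_pos"],s["clock"])
E
```

```text
clock: 13.6
eef_pos: [0.432, -0.0201, 0.1567]
tool_rot: [[0.879, 0.478, 0.005], [0.478, -0.879, 0.001], [0.005, 0.001, -1.0]]
wrist_force: [0.7, 0.3, -0.4]
grip_width: 0.0763
grip_force: 0.0
[0.50019936 0.01635229 0.31781323] [ 0.43203745 -0.02008295  0.15674967] 13.6
```

View pics/w3.png

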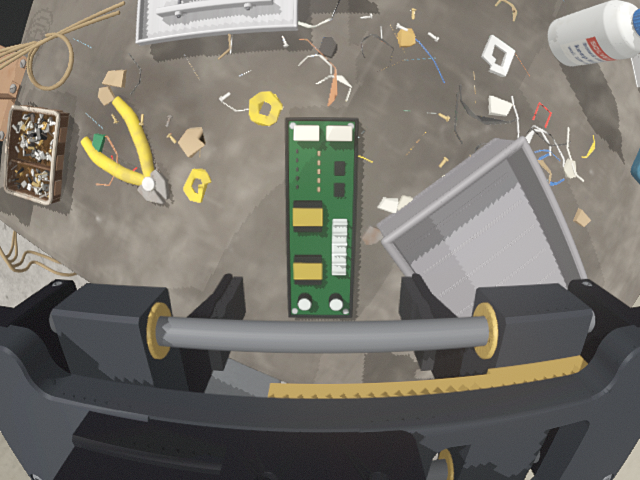

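```bash
python3 - <<'E'
from h import *
import json
np.set_printoptions(precision=4,suppress=True)
c=tuple(np.array(x) for x in json.load(open("w3.json")))
P=[at_z("wrist",p,.014,c)[:2] for p in((287,118),(357,118),(355,317),(289,317))]
d=(P[0]+P[1]-P[2]-P[3])/2
print("board C",np.mean(P,0),"conn",(P[0]+P[1])/2,"len",np.linalg.norm(d),"w",np.linalg.norm(P[0]-P[1]),"yaw",np.degrees(np.arctan2(d[1],d[0])))
for p in((138,42),(297,25)): print(at_z("wrist",p,.023,c))
E
```

```text
board C [ 0.4308 -0.0218] conn [0.5089 0.0205] len 0.1776863125767322 w 0.056463868339572676 yaw 28.48075963903359
[0.5003 0.1934 0.023 ]
[0.5661 0.0739 0.023 ]
```

The board lies on the mat with its sockets toward the wall, corners near (287,118) and (355,317). The front pan corners at (138,42) and (297,25) agree with the stand pose I triangulated. Next I regrip near the socket end with a light grip and tip the board up about its plain end.

```bash
python3 -m crank '[[[0.8,0,0,0,0.75],[0.8,0,0,0,0.75],[0.8,0,0,0,0.75],[0.8,0,0,0,0.75],[0,0,1,0,0.75],[0,0,1,0,0.75],[0,0,1,0,0.75],[0,0,1,0,0.75],[0,0,1,0,0.75],[0,0,1,0,0.75],[0,0,0.7,0,0.75],[0,0,0.5,0,0.75],[0,0,0.4,0,0.75],[0,0,0.1,0,0.75],[0,0,0,0,-1],[0,0,0,0,-1],[0,0,0,0,-1],[0,0,0,0,-1],[0,0,0,0,-1]]]' 4
```

```text
clock: 15.55
eef_pos: [0.4871, 0.0107, 0.0005]
tool_rot: [[0.878, 0.478, 0.001], [0.478, -0.878, 0.0], [0.001, 0.0, -1.0]]
wrist_force: [-0.2, -0.4, 5.5]
grip_width: 0.0599
grip_force: 5.9
```

```bash
python3 -m crank '[[[-0.06,0,-0.45,0,-1],[-0.06,0,-0.45,0,-1],[-0.06,0,-0.45,0,-1],[-0.137,0,-0.432,0,-1],[-0.137,0,-0.432,0,-1],[-0.137,0,-0.432,0,-1],[-0.21,0,-0.403,0,-1],[-0.21,0,-0.403,0,-1],[-0.21,0,-0.403,0,-1]]]' 4
python3 -m crank '[[[-0.277,0,-0.358,0,-1],[-0.277,0,-0.358,0,-1],[-0.277,0,-0.358,0,-1],[-0.335,0,-0.307,0,-1],[-0.335,0,-0.307,0,-1],[-0.335,0,-0.307,0,-1],[-0.383,0,-0.243,0,-1],[-0.383,0,-0.243,0,-1],[-0.383,0,-0.243,0,-1],[-0.418,0,-0.173,0,-1],[-0.418,0,-0.173,0,-1],[-0.418,0,-0.173,0,-1],[0,0,0,0,-1]]]' 4
python3 - <<'E'
from h import *
s=snap("scene"); w=snap("wrist")
cv2.imwrite("pics/arc.png",cv2.cvtColor(np.hstack([cv2.resize(s[160:400,200:400],(500,600)),cv2.resize(w[0:480,170:410],(300,600))]),cv2.COLOR_RGB2BGR))
E
```

```text
clock: 16.45
eef_pos: [0.4647, -0.0013, 0.0779]
tool_rot: [[0.878, 0.478, -0.0], [0.478, -0.878, 0.0], [-0.0, -0.0, -1.0]]
wrist_force: [-0.2, -0.0, -1.4]
grip_width: 0.0601
grip_force: 4.0
clock: 17.75
eef_pos: [0.3899, -0.0422, 0.1423]
tool_rot: [[0.879, 0.477, 0.0], [0.477, -0.879, 0.001], [0.0, -0.001, -1.0]]
wrist_force: [1.0, -0.3, 0.4]
grip_width: 0.0598
grip_force: 4.0
```

View pics/arc.png

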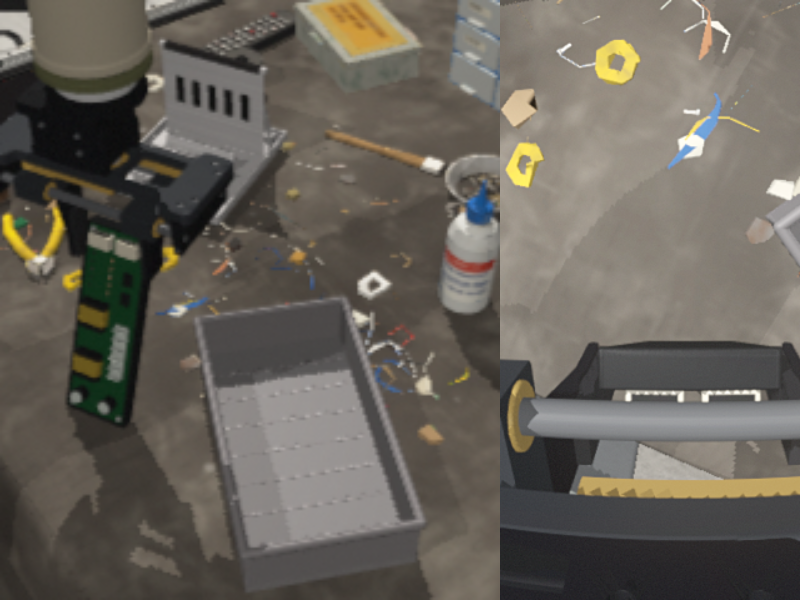

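The board now stands up from the grip with its component side to the front, the lower corners at about scene (227,322) and (251,330). I'll estimate the lean angle by projection.

```bash
python3 - <<'E'
from h import *
s=robot.get_state(); T=np.array(s["eef_pos"])
x=np.array([.879,.477,0]); y=np.array([-.477,.879,0]); z=np.array([0,0,1.])
for g in(60,64,68,72,76,80):
    t=np.radians(g); bx=x*np.cos(t)+z*np.sin(t); bz=-x*np.sin(t)+z*np.cos(t)
    C=T+z*.0065-bx*.066
    P=[C+bx*a+y*b+bz*.007 for a,b in((-.09,.03),(-.09,-.03),(.09,.03),(.09,-.03))]
    low=(C-bx*.09-bz*.007)[2]
    print(g,[np.round(proj("scene",p),1).tolist() for p in P],round(low,4))
E
```

```text
60 [[219.1, 325.6], [242.8, 335.4], [235.0, 246.4], [259.9, 254.8]] 0.0099
64 [[221.9, 324.3], [245.4, 333.9], [234.5, 246.7], [259.5, 255.2]] 0.0053
68 [[224.7, 322.6], [248.0, 332.1], [234.0, 247.1], [259.0, 255.6]] 0.0013
72 [[227.5, 320.7], [250.6, 330.0], [233.6, 247.6], [258.6, 256.1]] -0.002
76 [[230.2, 318.5], [253.2, 327.7], [233.1, 248.1], [258.1, 256.6]] -0.0045
80 [[233.0, 316.0], [255.8, 325.1], [232.6, 248.6], [257.7, 257.2]] -0.0063
```

```bash
python3 -m crank '[[[0,0,0,0,-1],[0,0,0,0,-1],[0,0,-0.5,0,-1],[0,0,-0.75,0,-1],[0,0,-0.75,0,-1],[0,0,-0.75,0,-1],[0,0,-0.75,0,-1]]]' 40
python3 -m crank '[[[0.823,-0.219,0,0,-1],[0.823,-0.219,0,0,-1],[0.823,-0.219,0,0,-1],[0.823,-0.219,0,0,-1],[0.823,-0.219,0,0,-1],[0.823,-0.219,0,0,-1],[0.823,-0.219,0,0,-1],[0.823,-0.219,0,0,-1],[0.823,-0.219,0,0,-1],[0.823,-0.219,0,0,-1],[0.823,-0.219,0,0,-1],[0.823,-0.219,0,0,-1],[0.823,-0.219,0,0,-1],[0.823,-0.219,0,0,-1],[0.823,-0.219,0,0,-1],[0.823,-0.219,0,0,-1],[0.823,-0.219,0,0,-1],[0.823,-0.219,0,0,-1],[0.823,-0.219,0,0,-1],[0.823,-0.219,0,0,-1]]]' 40
python3 -m crank '[[[0,0,0,0,-1],[0,0,0,0,-1]]]' 40
python3 - <<'E'
from h import *
s=robot.get_state(); T=np.array(s["eef_pos"])
d=T[:2]-np.array([.6005,.1717]); print("stand xy",d@[.878,.479],d@[-.479,.878],T[2])
im=cv2.cvtColor(snap("scene"),cv2.COLOR_RGB2BGR)[130:280,200:400]
k=4; im=cv2.resize(im,None,fx=k,fy=k,interpolation=cv2.INTER_CUBIC)
x=np.array([.879,.477,0]); y=np.array([-.477,.879,0]); z=np.array([0,0,1.])
def dot(p,col): q=(proj("scene",p)-[200,130])*k; cv2.circle(im,(int(q[0]),int(q[1])),3,col,-1)
for g,col in((66,(255,0,0)),(71,(0,0,255)),(76,(0,255,255))):
    t=np.radians(g); bx=x*np.cos(t)+z*np.sin(t); bz=-x*np.sin(t)+z*np.cos(t); C=T+z*.0065-bx*.066
    for a,b in((-.09,.03),(-.09,-.03),(.09,.03),(.09,-.03)): dot(C+bx*a+y*b+bz*.007,col)
O=np.array([.6005,.1717,0])
for yy in(.042,-.042):
    dot(O-.021*x+yy*y+.042*z,(255,0,255))
for yy in(.062,-.062): dot(O+.045*x+yy*y+.132*z,(0,255,0))
cv2.imwrite("pics/pre.png",im)
E
```

```text
clock: 18.55
eef_pos: [0.3905, -0.0416, 0.2131]
tool_rot: [[0.878, 0.478, -0.0], [0.478, -0.878, -0.0], [-0.0, -0.0, -1.0]]
wrist_force: [0.3, 0.8, -1.6]
grip_width: 0.0596
grip_force: 40.0
clock: 20.55
eef_pos: [0.6381, 0.1936, 0.212]
tool_rot: [[0.878, 0.479, -0.001], [0.479, -0.878, -0.0], [-0.001, -0.0, -1.0]]
wrist_force: [0.7, 0.8, -1.4]
grip_width: 0.0592
grip_force: 40.0
clock: 20.75
eef_pos: [0.6376, 0.1927, 0.2117]
tool_rot: [[0.878, 0.478, -0.001], [0.478, -0.878, -0.001], [-0.001, 0.0, -1.0]]
wrist_force: [1.6, -0.3, -1.4]
grip_width: 0.0595
grip_force: 40.0
stand xy 0.042680625504876946 0.0006950466062060974 0.21171140829186563
```

View pics/pre.png

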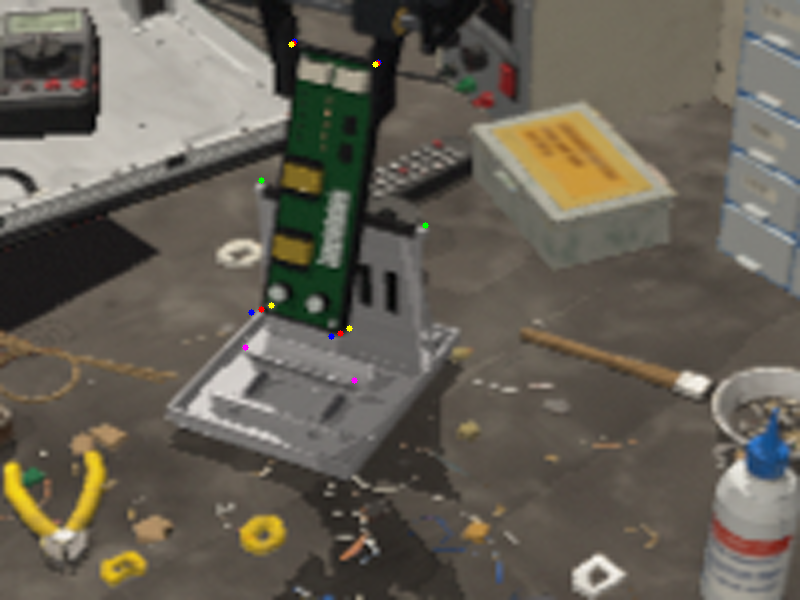

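The projected corners match the board at about 71°, with the foot at (262,312) to (342,332) right above the gutter, and the wall-top points match too. I'm descending into the gutter.

```bash
python3 -m crank '[[[0,0,0.5,0,-1],[0,0,0.5,0,-1],[0,0,0.4,0,-1],[0,0,0.2,0,-1],[0,0,0.2,0,-1],[0,0,0.2,0,-1],[0,0,0.1,0,-1]]]' 40
python3 -m crank '[[[0,0,0.1,0,-1],[0,0,0.1,0,-1],[0,0,0.1,0,-1],[0,0,0.1,0,-1]]]' 40
```

```text
clock: 21.5
eef_pos: [0.6383, 0.1929, 0.1702]
tool_rot: [[0.878, 0.478, 0.001], [0.478, -0.878, 0.0], [0.001, 0.0, -1.0]]
wrist_force: [0.5, 1.0, 0.6]
grip_width: 0.0593
grip_force: 40.0
clock: 21.9
eef_pos: [0.6384, 0.1929, 0.1625]
tool_rot: [[0.878, 0.478, 0.001], [0.478, -0.878, 0.001], [0.001, 0.0, -1.0]]
wrist_force: [2.3, 1.6, 1.2]
grip_width: 0.0596
grip_force: 40.0
```

```bash
python3 -m crank '[[[0,0,0.1,0,-1],[0,0,0.1,0,-1],[0,0,0,0,-1]]]' 40
python3 -m crank '[[[0,0,0.1,0,-1],[0,0,0,0,-1]]]' 40
```

```text
clock: 22.2
eef_pos: [0.6374, 0.1923, 0.1577]
tool_rot: [[0.878, 0.478, -0.001], [0.478, -0.878, -0.001], [-0.001, -0.0, -1.0]]
wrist_force: [-1.1, -0.1, 0.9]
grip_width: 0.0595
grip_force: 40.0
clock: 22.4
eef_pos: [0.6376, 0.1923, 0.1569]
tool_rot: [[0.878, 0.478, -0.001], [0.478, -0.878, 0.0], [-0.001, -0.0, -1.0]]
wrist_force: [-5.5, -2.0, 10.1]
grip_width: 0.0592
grip_force: 40.0
```

```bash
python3 -m crank '[[[0,0,0,0,-1],[0,0,0,0,-1],[0,0,0,0,-1]]]' 3
python3 -m crank '[[[0,0,0,0,0.6],[0,0,0,0,0.6],[0,0,0,0,0.6],[0,0,0,0,0.6]]]' 3
python3 - <<'E'
from h import *
im=cv2.cvtColor(snap("scene"),cv2.COLOR_RGB2BGR)[150:270,220:340]
k=5; im=cv2.resize(im,None,fx=k,fy=k,interpolation=cv2.INTER_CUBIC)
x=np.array([.879,.477,0]); y=np.array([-.477,.879,0]); z=np.array([0,0,1.]); O=np.array([.6005,.1717,0])
t=np.radians(70.2); bx=x*np.cos(t)+z*np.sin(t); bz=-x*np.sin(t)+z*np.cos(t)
for dz,col in((0,(0,0,255)),(.012,(0,255,255))):
  B=O-.002*x+(.015+dz)*z
  for a,b in((0,.03),(0,-.03),(.18,.03),(.18,-.03)):
    q=(proj("scene",B+bx*a+y*b+bz*.014)-[220,150])*k; cv2.circle(im,(int(q[0]),int(q[1])),3,col,-1)
cv2.imwrite("pics/seat.png",im)
E
```

```text
clock: 22.7
eef_pos: [0.6381, 0.1926, 0.1562]
tool_rot: [[0.878, 0.478, 0.0], [0.478, -0.878, -0.0], [0.0, 0.0, -1.0]]
wrist_force: [-0.6, -0.6, 3.6]
grip_width: 0.0601
grip_force: 3.0
clock: 23.1
eef_pos: [0.6378, 0.1927, 0.1558]
tool_rot: [[0.878, 0.478, -0.0], [0.478, -0.878, -0.0], [-0.0, -0.0, -1.0]]
wrist_force: [0.1, -0.4, -0.4]
grip_width: 0.0692
grip_force: 0.0
```

View pics/seat.png

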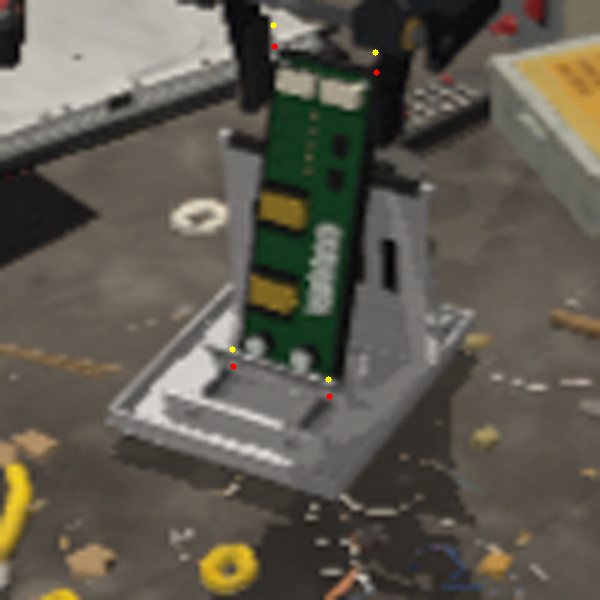

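The board stands in the gutter leaning on the wall. Its top corners at about (280,52) and (380,71) match the seated prediction, the red dots. I'll open wider, withdraw straight up and check again.

```bash
python3 -m crank '[[[0,0,0,0,0.9],[0,0,0,0,0.9],[0,0,0,0,0.9],[0,0,-0.3,0,0.9],[0,0,-0.5,0,0.9],[0,0,-0.8,0,0.9],[0,0,-1,0,0.9],[0,0,-1,0,0.9],[0,0,-1,0,0.9],[0,0,-1,0,0.9],[0,0,-1,0,0.9],[0,0,-1,0,0.9],[-1,0,0,0,0.9],[-1,0,0,0,0.9],[-1,0,0,0,0.9],[-1,0,0,0,0.9],[-1,0,0,0,0.9],[-1,0,0,0,0.9],[0,0,0,0,0.9],[0,0,0,0,0.9]]]' 3
python3 - <<'E'
from h import *
k=5; x=np.array([.879,.477,0]); y=np.array([-.477,.879,0]); z=np.array([0,0,1.]); O=np.array([.6005,.1717,0])
t=np.radians(70.2); bx=x*np.cos(t)+z*np.sin(t); bz=-x*np.sin(t)+z*np.cos(t)
out=[]
for n,(c0,r0) in(("scene",(220,150)),("top",(185,180))):
  im=cv2.cvtColor(snap(n),cv2.COLOR_RGB2BGR)[r0:r0+120,c0:c0+80]
  im=cv2.resize(im,None,fx=k,fy=k,interpolation=cv2.INTER_CUBIC)
  for dz,col in((0,(0,0,255)),(.012,(0,255,255))):
   B=O-.002*x+(.015+dz)*z-.002*y
   for a,b in((0,.03),(0,-.03),(.18,.03),(.18,-.03)):
    q=(proj(n,B+bx*a+y*b+bz*.014)-[c0,r0])*k; cv2.circle(im,(int(q[0]),int(q[1])),3,col,-1)
  out.append(im)
cv2.imwrite("pics/final.png",np.hstack(out))
for t in("ipa_bottle","solder_spool","cutters_side"): print(t,np.round(robot.find_in("top",t)[0]["bbox"]))
E
```

```text
clock: 25.15
eef_pos: [0.5329, 0.1354, 0.3096]
tool_rot: [[0.878, 0.478, 0.002], [0.478, -0.878, 0.002], [0.002, -0.001, -1.0]]
wrist_force: [0.7, 0.5, -0.9]
grip_width: 0.0827
grip_force: 0.0
ipa_bottle [377. 189.  27.  26.]
solder_spool [191. 179.  22.  23.]
cutters_side [245. 321.  48.  32.]
```

View pics/final.png

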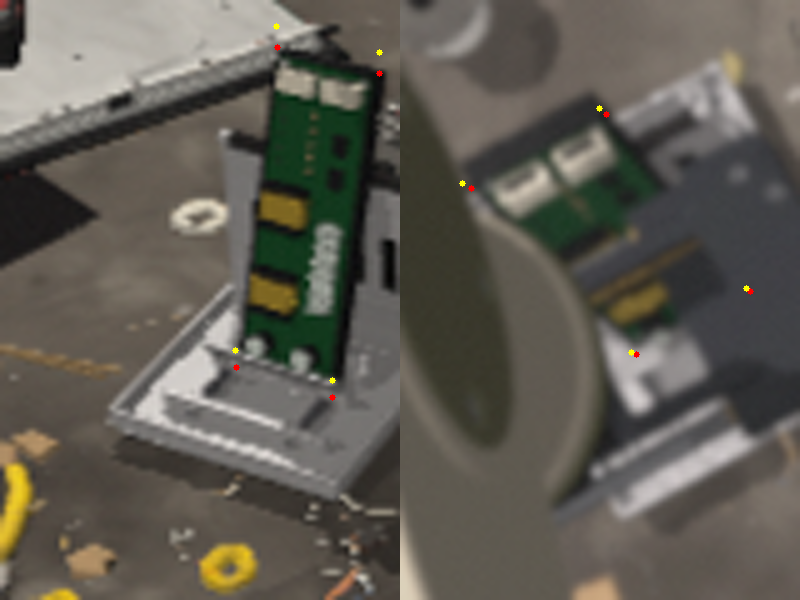

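The final view shows the released board leaning on the wall. Its top corners at about (276,52) and (382,70) lie on the seated prediction, and the bottle, spool and cutters haven't shifted in the detections.

```bash
python3 -c "
from bench import robot
print(robot.job_done())"
```

```text
the job is handed in; nothing more can be done
None
```

The board is standing in the drain stand, sockets up and components facing away from the wall, released and leaning on the wall top, and I handed the job in at about 25 s. The foot is hidden behind the toe bar in the last views, so its seating is inferred from the touch-down and top-corner heights; the bottle, spool and cutters had not moved, and the brush, well off the arm's path, was not re-checked after I withdrew.

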